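Turn the sample carousel to the reader and start the reading

TASK

Have the red-capped sample read: push the carousel's black spokes round with a fingertip, either way, until the red-capped vial stands squarely in front of the reader's window, in line with the yellow stripe, and leave it there at rest. Then press the green button on the reader fully down and let it come up again; do not press it before the red-capped vial is in place. Pick nothing up: all four vials stay seated upright in their cups, and the other things on the bench stay where they are.

Things in the scene. Friction and masses are not known exactly. Their poses are not given: they have to be found in the camera images.
- vial_red: sample vial, amber glass with a RED cap, standing loose in one of the four cups of the carousel (any of them). 25 mm across, 48 mm tall, 25 g. Origin: centre of its underside, 35 mm above the bench; cap top 83 mm above the bench. This is the sample to be read.
- vial_blue: sample vial, amber glass with a blue cap, standing loose in one of the four cups of the carousel (any of them). 25 mm across, 48 mm tall, 25 g. Origin: centre of its underside, 35 mm above the bench; cap top 83 mm above the bench
- vial_white: sample vial, amber glass with a white cap, standing loose in one of the four cups of the carousel (any of them). 25 mm across, 48 mm tall, 25 g. Origin: centre of its underside, 35 mm above the bench; cap top 83 mm above the bench
- vial_black: sample vial, amber glass with a black cap, standing loose in one of the four cups of the carousel (any of them). 25 mm across, 48 mm tall, 25 g. Origin: centre of its underside, 35 mm above the bench; cap top 83 mm above the bench
- carousel: fixed white drum under the rotor, 236 mm across and 20 mm high, with the reader joined to it: a white box, blue round its foot, 90 x 90 x 100 mm high, beside the drum. Origin: on the bench on the turning axis. The reader lies along its -y axis, its near face (dark window, yellow stripe above) 133 mm from the axis. The whole is placed and yawed anew each time
- rotor (a joint): turning angle of the rotor from its start (rad), counterclockwise from above positive; starts at 0, turns freely either way for nearly two turns. The rotor (see hub) rubs (0.08 N m, about 1.3 N at 60 mm from the axis) and stays where it is left
- hub (a point): point on the vertical turning axis at the mid height of the spokes, 123 mm above the bench. The hub is 42 mm across; its top is 138 mm above the bench. The rotor is an aluminium disc (240 mm across, top at 31 mm) with four grey cups 90 degrees apart, 95 mm from the axis (32 mm across, 24 mm deep outside, bore 26 mm).
- read_spot (a point): the place where the vial to be read must stand: on the carousel's -y side, 95 mm from the axis, in front of the middle of the reader's window and in line with the yellow stripe on the reader's top (height 60 mm; only its horizontal position matters)
- read_button (a joint): travel of the reader's green button: 0 up, 0.006 m fully down; a spring brings it back. Fully down takes 5 N. It clicks in from 0.0045 m
- read_button_top (a point): centre of the top of the round green button (30 mm across) on top of the reader, pressed straight down; 190 mm from the turning axis
- spoke0 (a point): outer end of a black spoke, on its centre line, 83 mm from the axis, 123 mm above the bench. Each spoke is a level bar, 10 mm wide and 22 mm high (112 to 134 mm above the bench), running straight out from the hub half way between two cups; nothing is under it down to the disc, and the vial caps are 29 mm lower than its underside
- spoke1 (a point): outer end of a black spoke, on its centre line, 83 mm from the axis, 123 mm above the bench. Each spoke is a level bar, 10 mm wide and 22 mm high (112 to 134 mm above the bench), running straight out from the hub half way between two cups; nothing is under it down to the disc, and the vial caps are 29 mm lower than its underside
- spoke2 (a point): outer end of a black spoke, on its centre line, 83 mm from the axis, 123 mm above the bench. Each spoke is a level bar, 10 mm wide and 22 mm high (112 to 134 mm above the bench), running straight out from the hub half way between two cups; nothing is under it down to the disc, and the vial caps are 29 mm lower than its underside
- spoke3 (a point): outer end of a black spoke, on its centre line, 83 mm from the axis, 123 mm above the bench. Each spoke is a level bar, 10 mm wide and 22 mm high (112 to 134 mm above the bench), running straight out from the hub half way between two cups; nothing is under it down to the disc, and the vial caps are 29 mm lower than its underside
- pump_bottle: clear pump bottle with blue pump, 64 mm across, 173 mm tall, loose on the bench, to be left alone. Origin: centre of its underside
- oil_bottle: small amber bottle, 32 mm across, 70 mm tall, loose on the bench, to be left alone. Origin: centre of its underside
- mug: blue mug, 76 mm across, 85 mm tall, loose on the bench, to be left alone. Origin: centre of its underside
- jar_lid: black jar lid, 60 mm across, 22 mm high, loose on the bench, to be left alone. Origin: centre of its underside
- slide_box: orange slide box, 85 x 105 x 35 mm, loose on the bench, to be left alone. Origin: centre of its underside

How it is judged:
By the outcome, as a careful person would: the job done as asked, in the order asked, and still so for the second after the job is handed in, with the robot touching nothing.
It also fails if it takes over 51 s, if anything falls off the work surface, if the arm or the gripper's body presses on something with over 40 N, if the wrist force passes 120 N, or if a joint passes its speed limit or range.

ROBOT

A 7-joint arm with a two-finger parallel gripper is mounted at the origin on the work surface. World frame = base frame: x ahead of the robot, y to its left, z up, the work surface at z = 0. Lengths are in m, angles in degrees, forces in N, time in s.
With the tool pointing down it reaches from about 0.425 to 0.875 m from the base axis. Payload 4.7 kg.
Tool frame: the origin (TCP) lies at the centre of the arm's flange, where the gripper is bolted on; the fingertips stand 182 mm ahead of it and the grasp point (between the pads) lies 164 mm ahead of it (env.grip_depth is the distance from the TCP to the grasp point, in m); z points along the fingers, y is the line along which they close (so a half turn about z gives the same grasp; the last joint's range is limited). The gripper opens to 87 mm and grips with 3 to 60 N. Pads are 19 mm wide; open, the fingers measure 117 mm over their backs; the gripper's body (75 mm by 190 mm) begins 51 mm behind the grasp point.
Start: joints at [-65.426, 18.392, -4.016, 83.108, 1.295, 78.541, -3.26], TCP at [0.262, 0.595, 0.405] pointing down, gripper open.
Joint ranges: [-163.93, 163.93], [-17.29, 119.83], [-79.2, 71.16], [3.27, 140.29], [-89.18, 269.18], [5.43, 117.66], [-154.24, 154.24]. Speed limits (degrees/s): [147.25, 147.25, 180, 180, 180, 180, 180].

INTERFACE

Orientations are given as [roll, pitch, yaw] about the fixed x, y, z axes, in that order (R = Rz(yaw) Ry(pitch) Rx(roll)).
In Python, from cell import env gives the robot as it stands. The module is installed in compiled form; this text tells all that it offers.
- The arm moves only by the tool send_rows, never from a script. Its arguments are lists of equal length, an entry for each row: "xyz": the shift along the tool's x, y, z in m, a list of three; "rotation": the turn, a rotation vector about the tool's x, y, z in rad, a list of three; "jaw": the opening, from 0 (shut) to 1 (fully open). A call has 1 to 20 rows; each row shifts and turns the commanded pose from where the row before left it, along the tool's axes as they then stand; what a row does not reach is not made up. A row lasts 1/10 s, in which the tool goes at most 50 mm and 8.59 degrees, less where a joint would pass 70% of its speed; a pose out of reach is approached as far as the arm can. A call is refused whole if a number of a shift passes 0.05 or a number of a turn 0.15, either way. A call with a gripper value outside its range is refused whole. The fingers move at their own pace and stop on an object; "newtons" is the grip in N (left out, the last holds). Time passes only in rows, so rows that do not move let the fingers close. It gives the time, the measured TCP pose, the force, the opening and the grip force at its end, in the units of the state.
- env.get_obs(): the state, without advancing time (a new reading comes with each control period).
- env.read_camera(name): name is "scene" or "top"; returns a dict with "image" (400x640x3 uint8, blue, green, red), "fx", "fy", "cx", "cy" (pixels), "distortion" ([k1, k2, p1, p2, k3] as OpenCV has them; the pictures are not rectified), "R" (3x3) and "t" (3): a world point X has camera coordinates R X + t. Camera axes: x right, y down, z forward; pixel columns grow to the right and rows downward; lengths in m; the calibration is good to about 2 mm. A picture is of the moment at which its call begins. There is no depth.
- env.sign_off(): hands the job in; it is judged then, once.
The state is a dict: "time_s": time; "qpos": joint angles; "joint_velocities": joint speeds; "effort": joint torques, N m; "tool_pos": TCP position; "tool_rot": TCP orientation; "force": force on the tool from outside, world axes, zero at the start; "wrist_torque": the same for the moment, N m; "grip_width": finger opening in m; "grasp_force": force on a finger pad.
Only numpy, scipy, OpenCV 4.12 (cv2) and the standard library are available. Lean on these libraries where they do the work, as an engineer would, in place of code of your own. Each camera call takes 0.05 s, during which the arm holds its last target. There are 200 camera calls.

## Working session

There is one attempt and no reset: what is moved stays moved. The work goes in short steps, Python scripts to look and compute and a tool call to move; the robot and the scene stay as the last step left them, time stands still between calls to the robot, and variables do not carry over. Pictures are saved under pics/ and viewed, at most 10 in all, crops included, and the job is handed in when it is done.

Besides the shell and the picture viewer there is one more tool, called after "Request:" as name(argument=value, ...) on one line, values as JSON. send_rows: Moves the arm, as the interface text tells. Its arguments: {"type":"object","properties":{"xyz":{"type":"array"},"rotation":{"type":"array"},"jaw":{"type":"array"},"newtons":{"type":"number"}},"required":["xyz","rotation","jaw"]}

```bash
mkdir -p pics
python3 - <<'E'
from cell import env
import cv2
o=env.get_obs()
for k in("time_s","tool_pos","tool_rot","force","grip_width"):print(k,o[k])
for n in("scene","top"):
    c=env.read_camera(n);cv2.imwrite(f"pics/{n}0.png",c["image"])
    print(n,c["fx"],c["fy"],c["cx"],c["cy"],c["distortion"],c["R"],c["t"])
E
```

```text
time_s 0.0
tool_pos [0.26187653 0.59467187 0.40364721]
tool_rot [-1.79888905e+02  6.44354636e-03  1.56238707e+02]
force [-0.36285588 -0.0894414   0.06113407]
grip_width 0.08694969966090177
scene 402.3670699139468 402.3670699139468 320.1237934808656 201.53661650403043 [-0.09273933  0.          0.          0.          0.        ] [[-0.4078702   0.91276175  0.02253631]
 [ 0.47657431  0.23388241 -0.84745262]
 [-0.77879318 -0.33491044 -0.53039247]] [ 0.17506775 -0.15194873  1.34507497]
top 375.09732998475215 375.09732998475215 319.48760795207465 198.5544472972441 [0.01612824 0.         0.         0.         0.        ] [[ 0.00844355 -0.99983472  0.01610087]
 [-0.99203028 -0.01039976 -0.12556976]
 [ 0.12571645 -0.01491229 -0.99195413]] [0.0028899  0.51830967 1.11153522]
```

View pics/top0.png

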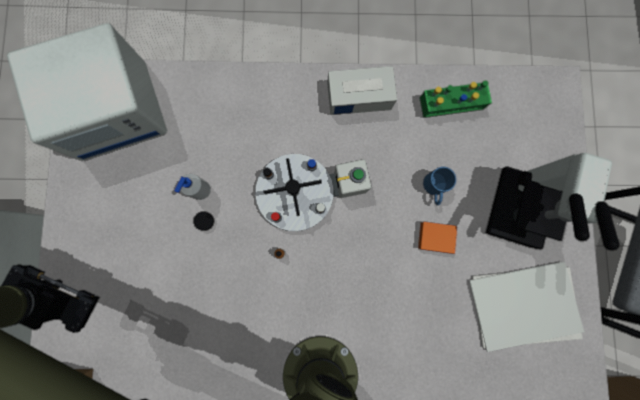

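View pics/scene0.png

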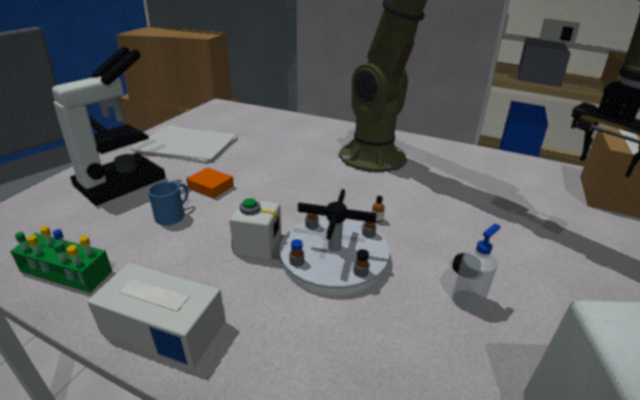

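The top view shows the hub at (292,187), the reader's button at (358,174), and the caps: red (276,216), blue (311,164), white (320,208), black (268,173). The scene view confirms that layout. The pump bottle, lid, amber bottle and mug are all clear of the rotor.

```bash
cat > h.py <<'E'
import numpy as np,cv2
from cell import env
def ray(c,u,v,z):
    K=np.array([[c["fx"],0,c["cx"]],[0,c["fy"],c["cy"]],[0,0,1]])
    p=cv2.undistortPoints(np.array([[[u,v]]],float),K,np.array(c["distortion"]))[0,0]
    R=np.array(c["R"]);t=np.array(c["t"]);C=-R.T@t;d=R.T@np.array([p[0],p[1],1])
    return C+d*(z-C[2])/d[2]
def blob(c,lo,hi,box,z,minA=8):
    x0,y0,x1,y1=box
    hsv=cv2.cvtColor(c["image"],cv2.COLOR_BGR2HSV)[y0:y1,x0:x1]
    m=cv2.inRange(hsv,lo,hi)
    n,l,s,ce=cv2.connectedComponentsWithStats(m)
    return [(int(s[i,4]),(ce[i]+[x0,y0]).round(2),ray(c,*(ce[i]+[x0,y0]),z)) for i in range(1,n) if s[i,4]>=minA]
E
python3 - <<'E'
from h import *
np.set_printoptions(precision=4,suppress=True)
for n,b in(("top",(250,145,375,235)),("scene",(225,180,400,300))):
    c=env.read_camera(n);print(n)
    for nm,lo,hi,z in(("red",(0,120,60),(6,255,255),.083),("red2",(172,120,60),(180,255,255),.083),("blue",(105,130,50),(125,255,255),.083),
      ("green",(45,90,40),(85,255,255),.11),("yellow",(20,110,90),(34,255,255),.1),("dark",(0,0,0),(180,255,45),.134)):
        for r in blob(c,lo,hi,b,z):print(nm,*r)
    x0,y0,x1,y1=b
    cv2.imwrite(f"pics/{n}1.png",cv2.resize(c["image"][y0:y1,x0:x1],None,fx=4.5,fy=4.5,interpolation=cv2.INTER_CUBIC))
E
```

```text
top
red 56 [275.18 216.3 ] [0.4588 0.1362 0.083 ]
blue 48 [311.35 163.35] [0.6162 0.0334 0.083 ]
green 84 [357.95 173.75] [ 0.5814 -0.1009  0.11  ]
yellow 27 [342.56 177.96] [ 0.5704 -0.0574  0.1   ]
dark 346 [292.16 187.03] [0.537  0.0857 0.134 ]
dark 49 [267.   172.31] [0.5778 0.1567 0.134 ]
dark 18 [336.78 181.56] [ 0.5538 -0.0386  0.134 ]
scene
blue 90 [296.28 244.48] [0.6286 0.035  0.083 ]
green 101 [249.2 203. ] [ 0.574  -0.1077  0.11  ]
yellow 38 [269.34 211.63] [ 0.5713 -0.059   0.1   ]
dark 958 [336.82 213.35] [0.5614 0.0924 0.134 ]
dark 23 [378.91 199.48] [0.4727 0.1532 0.134 ]
dark 70 [275.8 226.6] [0.6544 0.0051 0.134 ]
dark 106 [362.14 255.68] [0.6648 0.1817 0.134 ]
```

View pics/top1.png

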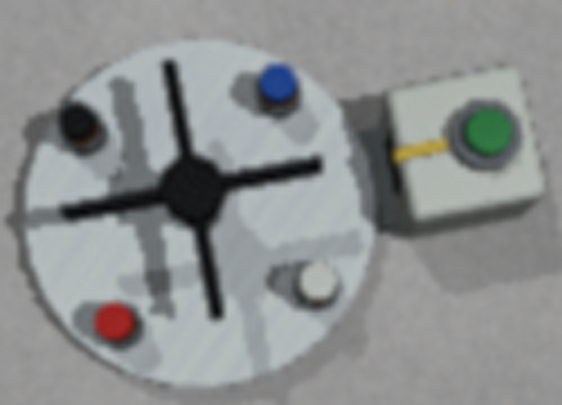

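Request:
send_rows(xyz=[[0,0,0],[0,0,0],[0,0,0],[0,0,0],[-0.0204,-0.0339,0],[-0.0204,-0.0339,0],[-0.0204,-0.0339,0],[-0.0204,-0.0339,0],[-0.0204,-0.0339,0],[-0.0204,-0.0339,0],[-0.0204,-0.0339,0],[-0.0204,-0.0339,0],[-0.0204,-0.0339,0],[-0.0204,-0.0339,0],[-0.0204,-0.0339,0],[-0.0204,-0.0339,0],[-0.0204,-0.0339,0],[-0.0204,-0.0339,0],[-0.0204,-0.0339,0],[-0.0204,-0.0339,0]], rotation=[[0,0,-0.1037],[0,0,-0.1037],[0,0,-0.1037],[0,0,-0.1037],[0,0,0],[0,0,0],[0,0,0],[0,0,0],[0,0,0],[0,0,0],[0,0,0],[0,0,0],[0,0,0],[0,0,0],[0,0,0],[0,0,0],[0,0,0],[0,0,0],[0,0,0],[0,0,0]], jaw=[0,0,0,0,0,0,0,0,0,0,0,0,0,0,0,0,0,0,0,0])

```text
time_s: 2.2
tool_pos: [0.5889, 0.0511, 0.4047]
tool_rot: [180.0, 0.0, -180.0]
force: [0.5, 0.9, -0.5]
grip_width: 0.0006
grasp_force: 0.0
```

Run:
```python
from h import *
# button triangulation from first-picture pixels (reader is fixed); yellow stripe as check at z=0.1
c1=env.read_camera("top");c2=env.read_camera("scene")
for a,b in(((357.95,173.75),(249.2,203.0)),((342.56,177.96),(269.34,211.63))):
    best=min((np.linalg.norm(ray(c1,*a,z)[:2]-ray(c2,*b,z)[:2]),z) for z in np.arange(.08,.15,.001))
    z=best[1];p=(ray(c1,*a,z)+ray(c2,*b,z))/2;d=p[:2]-[.537,.0853]
    print(best,p,np.hypot(*d),np.degrees(np.arctan2(d[1],d[0])))
o=env.get_obs();print(o["time_s"],o["tool_pos"],o["tool_rot"],o["force"],o["grip_width"],o["qpos"])
```

```text
(np.float64(0.0025642570569513585), np.float64(0.11600000000000003)) [ 0.58102563 -0.10113214  0.116     ] 0.19155991395798824 -76.71311615704596
(np.float64(0.0018228180463499967), np.float64(0.10000000000000002)) [ 0.57088882 -0.05822096  0.1       ] 0.14746768271504854 -76.71440559996498
2.3 [0.59004026 0.04568435 0.40463029] [-1.79759158e+02  7.31294872e-02  1.79450731e+02] [-0.54912404 -0.20280482 -0.37755474] 0.0005416626137612591 [-23.67000675  11.36407585  19.16594099  92.54005908  -3.55816626
  76.6852435   85.41474261]
```

Request:
send_rows(xyz=[[0,0,0.027],[0,0,0.027],[0,0,0.027],[0,0,0.025],[0,0,0],[-0.0041,0.0076,0],[-0.003,0.0081,0],[-0.0018,0.0085,0],[-0.0006,0.0086,0],[0.0006,0.0086,0],[0.0018,0.0085,0],[0.003,0.0081,0],[0.0041,0.0076,0],[0.0051,0.007,0],[0.006,0.0062,0],[0.0068,0.0053,0],[0.0075,0.0043,0],[0.008,0.0032,0],[0.0084,0.0021,0],[0.0086,0.0009,0]], rotation=[[0,0,0],[0,0,0],[0,0,0],[0,0,0],[0,0,0],[0,0,0],[0,0,0],[0,0,0],[0,0,0],[0,0,0],[0,0,0],[0,0,0],[0,0,0],[0,0,0],[0,0,0],[0,0,0],[0,0,0],[0,0,0],[0,0,0],[0,0,0]], jaw=[0,0,0,0,0,0,0,0,0,0,0,0,0,0,0,0,0,0,0,0])

```text
time_s: 4.3
tool_pos: [0.5374, 0.1474, 0.299]
tool_rot: [180.0, 0.0, -180.0]
force: [1.2, -0.8, 0.7]
grip_width: 0.0003
grasp_force: 0.8
```

```bash
cat > look.py <<'E'
from h import *
import sys
np.set_printoptions(precision=4,suppress=True)
H=np.array([.537,.0853])
for n,b in(("top",(250,145,340,235)),("scene",(270,180,400,300))):
    c=env.read_camera(n)
    for nm,lo,hi in(("red",(0,120,60),(6,255,255)),("blue",(105,130,50),(125,255,255))):
        for A,uv,p in blob(c,lo,hi,b,.083):
            d=p[:2]-H;print(n,nm,A,uv,p[:2],"r %.4f ang %.1f"%(np.hypot(*d),np.degrees(np.arctan2(d[1],d[0]))))
    x0,y0,x1,y1=b
    if len(sys.argv)>1 and n in sys.argv[2:]: cv2.imwrite(f"pics/{sys.argv[1]}{n}.png",cv2.resize(c["image"][y0-10:y1+10,x0-10:x1+40],None,fx=4,fy=4,interpolation=cv2.INTER_CUBIC))
o=env.get_obs();print(o["time_s"],o["tool_pos"],o["force"])
E
python3 look.py a top
```

```text
top red 54 [322.26 203.59] [0.4972 0.0004] r 0.0938 ang -115.1
scene blue 97 [368.91 251.56] [0.587  0.1731] r 0.1011 ang 60.3
4.4 [0.5365 0.1477 0.2987] [0.0885 0.1543 0.4932]
```

View pics/atop.png

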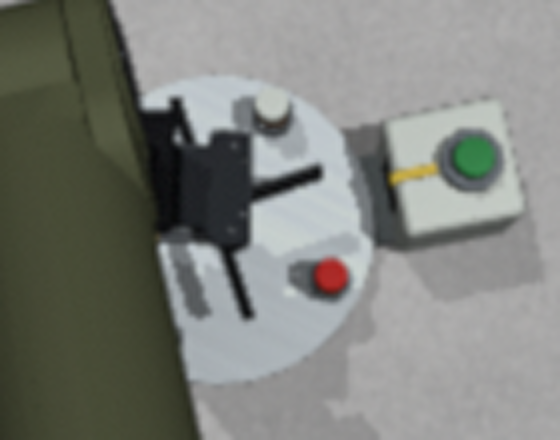

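The arm hides half the rotor, but the red cap is clear at about -115°. It needs to reach -76.7°, so I'll push on more slowly.

Request:
send_rows(xyz=[[0.0043,-0.0002,0],[0.0043,-0.0005,0],[0.0043,-0.0008,0],[0.0042,-0.001,0],[0.0041,-0.0013,0],[0.004,-0.0016,0],[0.0039,-0.0019,0],[0.0037,-0.0022,0],[0,0,0]], rotation=[[0,0,0],[0,0,0],[0,0,0],[0,0,0],[0,0,0],[0,0,0],[0,0,0],[0,0,0],[0,0,0]], jaw=[0,0,0,0,0,0,0,0,0])

```text
time_s: 5.3
tool_pos: [0.5044, 0.1372, 0.2986]
tool_rot: [-180.0, -0.1, 180.0]
force: [-0.3, -0.0, -0.2]
grip_width: 0.0007
grasp_force: 0.0
```

```bash
python3 look.py b
```

```text
top red 56 [325.45 186.18] [ 0.5486 -0.0086] r 0.0946 ang -83.0
scene red 87 [293.38 221.97] [ 0.5616 -0.006 ] r 0.0945 ang -74.9
scene blue 81 [378.96 239.36] [0.5406 0.1794] r 0.0942 ang 87.8
5.4 [0.5047 0.1375 0.2985] [ 0.4674  0.4308 -1.2055]
```

Request:
send_rows(xyz=[[0.0018,-0.0012,0],[0.0018,-0.0012,0],[0,0,0]], rotation=[[0,0,0],[0,0,0],[0,0,0]], jaw=[0,0,0])

```text
time_s: 5.7
tool_pos: [0.5015, 0.135, 0.2988]
tool_rot: [-180.0, -0.0, 180.0]
force: [0.6, 0.2, 0.3]
grip_width: 0.0003
grasp_force: 0.2
```

```bash
python3 look.py c
```

```text
top red 56 [325.11 184.54] [ 0.5534 -0.0076] r 0.0943 ang -80.0
scene red 80 [292.4  223.21] [ 0.5667 -0.0057] r 0.0957 ang -71.9
scene blue 79 [379.57 238.16] [0.5361 0.1794] r 0.0941 ang 90.5
5.8 [0.5015 0.1351 0.2987] [ 1.303  -0.4236  0.6237]
```

Request:
send_rows(xyz=[[0.0012,-0.0009,0],[0.0012,-0.0009,0],[0,0,0],[-0.004,0.003,0],[-0.005,0.003,0],[0,0,-0.03],[0,0,-0.03],[0,0,-0.03],[-0.013,-0.04,0],[-0.013,-0.04,0],[-0.013,-0.04,0],[-0.013,-0.04,0],[-0.013,-0.04,0],[-0.013,-0.04,0],[0,0,0]], rotation=[[0,0,0],[0,0,0],[0,0,0],[0,0,0],[0,0,0],[0,0,0],[0,0,0],[0,0,0],[0,0,0],[0,0,0],[0,0,0],[0,0,0],[0,0,0],[0,0,0],[0,0,0]], jaw=[0,0,0,0,0,0,0,0,0,0,0,0,0,0,0])

```text
time_s: 7.3
tool_pos: [0.5865, -0.1077, 0.3887]
tool_rot: [-179.7, 0.0, 179.4]
force: [0.3, 0.8, -0.5]
grip_width: 0.0008
grasp_force: 0.0
```

```bash
python3 look.py d top scene
```

```text
top red 55 [324.78 183.53] [ 0.5564 -0.0066] r 0.0939 ang -78.1
top blue 49 [261.47 195.57] [0.5189 0.1774] r 0.0939 ang 101.1
scene red 72 [291.83 224.04] [ 0.57   -0.0054] r 0.0965 ang -70.0
scene blue 78 [379.49 237.03] [0.5325 0.1781] r 0.0929 ang 92.8
7.4 [ 0.5864 -0.1017  0.3883] [ 0.4951  0.7529 -0.0045]
```

View pics/dtop.png

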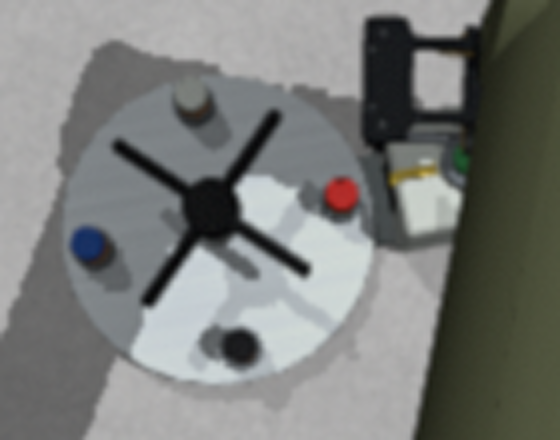

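View pics/dscene.png

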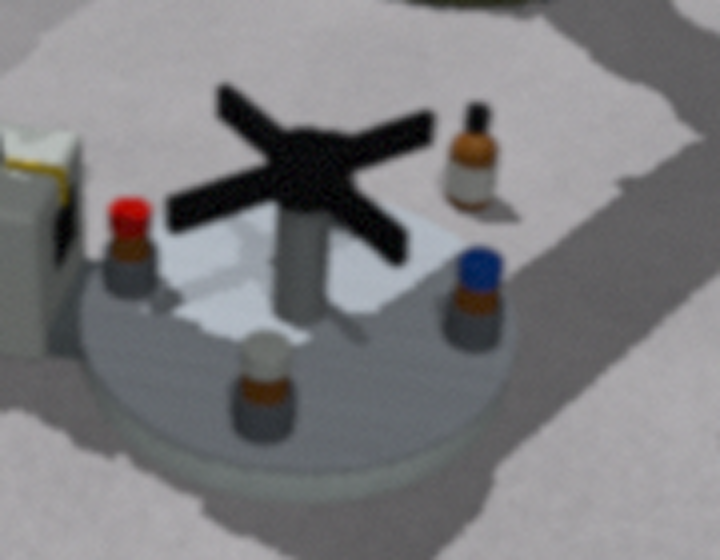

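Red-to-blue across the top view gives -78.5°, against a stripe and button direction of about -76.9°. I'll go back and push about 1.5° more. The scene crop shows all vials seated upright.

Request:
send_rows(xyz=[[0.013,0.04,0],[0.013,0.04,0],[0.013,0.04,0],[0.013,0.04,0],[0.013,0.04,0],[0.013,0.04,0],[0,0,0.03],[0,0,0.03],[0,0,0.03],[0.004,-0.003,0],[0.003,-0.002,0],[0.0015,-0.001,0],[0.0018,-0.0011,0],[0,0,0],[-0.004,0.003,0],[-0.005,0.003,0],[0,0,-0.03],[0,0,-0.03],[0,0,-0.03]], rotation=[[0,0,0],[0,0,0],[0,0,0],[0,0,0],[0,0,0],[0,0,0],[0,0,0],[0,0,0],[0,0,0],[0,0,0],[0,0,0],[0,0,0],[0,0,0],[0,0,0],[0,0,0],[0,0,0],[0,0,0],[0,0,0],[0,0,0]], jaw=[0,0,0,0,0,0,0,0,0,0,0,0,0,0,0,0,0,0,0])

```text
time_s: 9.3
tool_pos: [0.5072, 0.1385, 0.3896]
tool_rot: [-180.0, -0.0, -180.0]
force: [0.8, 0.1, 0.4]
grip_width: 0.0006
grasp_force: 0.0
```

Request:
send_rows(xyz=[[-0.013,-0.04,0],[-0.013,-0.04,0],[-0.013,-0.04,0],[-0.013,-0.04,0],[-0.013,-0.04,0],[-0.013,-0.04,0],[0,0,0],[0,0,0]], rotation=[[0,0,0],[0,0,0],[0,0,0],[0,0,0],[0,0,0],[0,0,0],[0,0,0],[0,0,0]], jaw=[0,0,0,0,0,0,0,0])

```text
time_s: 10.1
tool_pos: [0.5852, -0.1026, 0.3884]
tool_rot: [-180.0, -0.0, 179.9]
force: [-0.0, 0.8, 0.0]
grip_width: 0.0004
grasp_force: 0.0
```

```bash
python3 look.py e
```

```text
top red 54 [324.59 183.26] [ 0.5572 -0.006 ] r 0.0935 ang -77.5
top blue 46 [261.52 195.89] [0.5179 0.1773] r 0.0939 ang 101.7
scene red 79 [291.85 224.29] [ 0.5708 -0.0049] r 0.0963 ang -69.5
scene blue 80 [379.6  236.71] [0.5313 0.178 ] r 0.0929 ang 93.5
10.2 [ 0.5852 -0.1001  0.3884] [-0.7912  0.4765  0.4218]
```

```bash
cat > spk.py <<'E'
from h import *
def spk(img,c):
    m=cv2.inRange(cv2.cvtColor(img,cv2.COLOR_BGR2HSV),(0,0,0),(180,255,50));m[:, :250]=0;m[:,335:]=0;m[:145]=0;m[240:]=0
    n,l,s,ce=cv2.connectedComponentsWithStats(m);i=1+np.argmax(s[1:,4]);v,u=np.nonzero(l==i)
    P=np.array([ray(c,a,b,.134)[:2] for a,b in zip(u,v)])
    for H in(P.mean(0),np.array([.5373,.0853])):
        q=P-H;w=q[:,0]+1j*q[:,1];w=w[(abs(w)>.03)&(abs(w)<.075)];w/=abs(w)
        print(len(P),H,"cup angle",np.degrees(np.angle((w**4).mean()))/4-45-0, "mod 90")
c=env.read_camera("top")
spk(cv2.imread("pics/top0.png"),c);spk(c["image"],c)
E
python3 spk.py
python3 - <<'E'
from h import *
c=env.read_camera("top");I=cv2.imread("pics/top0.png").copy();c["image"]=I
Y=[r for r in blob(c,(18,90,80),(36,255,255),(330,165,352,190),.1)];print(Y)
# stripe axis
h=cv2.cvtColor(I,cv2.COLOR_BGR2HSV);m=cv2.inRange(h,(18,90,80),(36,255,255))
v,u=np.nonzero(m[165:190,330:352]);P=np.array([ray(c,a+330,b+165,.1)[:2] for a,b in zip(u,v)])
vx,vy,*_=cv2.fitLine(P.astype(np.float32),2,0,.01,.01).ravel();print("stripe axis",np.degrees(np.arctan2(vy,vx)))
# reader top edges
roi=I[150:205,332:376];g=cv2.cvtColor(roi,cv2.COLOR_BGR2GRAY);s=h[150:205,332:376,1]
m=((g>185)).astype(np.uint8);print(m.sum())
E
```

```text
365 [0.53683413 0.08616581] cup angle -33.260538018954776 mod 90
365 [0.5373 0.0853] cup angle -33.28816319872207 mod 90
377 [0.53962348 0.08583089] cup angle -77.75725197804024 mod 90
377 [0.5373 0.0853] cup angle -77.79902849644198 mod 90
[(33, array([342.48, 178.06]), array([ 0.57015822, -0.05720159,  0.1       ]))]
stripe axis -74.38349
0
```

The rotor stands at -77.8°, so one more small nudge of about 0.9° is due.

Request:
send_rows(xyz=[[0.013,0.04,0],[0.013,0.04,0],[0.013,0.04,0],[0.013,0.04,0],[0.013,0.04,0],[0.013,0.04,0],[0,0,0.03],[0,0,0.03],[0,0,0.03],[0.004,-0.003,0],[0.003,-0.002,0],[0.0025,-0.0017,0],[0.0018,-0.0012,0],[0,0,0],[-0.005,0.004,0],[-0.005,0.003,0],[0,0,-0.03],[0,0,-0.03],[0,0,-0.03]], rotation=[[0,0,0],[0,0,0],[0,0,0],[0,0,0],[0,0,0],[0,0,0],[0,0,0],[0,0,0],[0,0,0],[0,0,0],[0,0,0],[0,0,0],[0,0,0],[0,0,0],[0,0,0],[0,0,0],[0,0,0],[0,0,0],[0,0,0]], jaw=[0,0,0,0,0,0,0,0,0,0,0,0,0,0,0,0,0,0,0])

```text
time_s: 12.2
tool_pos: [0.5059, 0.1377, 0.3895]
tool_rot: [-180.0, -0.0, -180.0]
force: [-0.0, 0.4, -0.2]
grip_width: 0.0006
grasp_force: 0.0
```

Request:
send_rows(xyz=[[-0.013,-0.04,0],[-0.013,-0.04,0],[-0.013,-0.04,0],[-0.013,-0.04,0],[-0.013,-0.04,0],[-0.013,-0.04,0],[0,0,0],[0,0,0]], rotation=[[0,0,0],[0,0,0],[0,0,0],[0,0,0],[0,0,0],[0,0,0],[0,0,0],[0,0,0]], jaw=[0,0,0,0,0,0,0,0])

```text
time_s: 13.0
tool_pos: [0.5839, -0.1035, 0.3883]
tool_rot: [-180.0, -0.1, 179.9]
force: [0.5, 1.3, -0.6]
grip_width: 0.0004
grasp_force: 0.0
```

```bash
python3 look.py f; python3 spk.py
```

```text
top red 55 [324.44 181.67] [ 0.5619 -0.0055] r 0.0942 ang -74.7
top blue 46 [261.93 197.24] [0.514 0.176] r 0.0935 ang 104.2
scene red 79 [291.43 225.49] [ 0.5751 -0.0037] r 0.0968 ang -66.8
scene blue 82 [379.68 235.6 ] [0.5276 0.177 ] r 0.0922 ang 95.9
13.1 [ 0.5839 -0.101   0.3884] [-0.112   0.0742  0.0745]
365 [0.53683413 0.08616581] cup angle -33.260538018954776 mod 90
365 [0.5373 0.0853] cup angle -33.28816319872207 mod 90
382 [0.54002534 0.08644293] cup angle -75.22345454175932 mod 90
382 [0.5373 0.0853] cup angle -75.2381015004871 mod 90
```

That overshot to -75.2° (about 1.7° past). I'll nudge it back from the other side of a spoke in small measured steps.

Request:
send_rows(xyz=[[-0.003,0.0352,0],[-0.003,0.0352,0],[-0.003,0.0352,0],[-0.003,0.0352,0],[-0.003,0.0352,0],[0,0,0],[0,0,0.03],[0,0,0.03],[0,0,0.03],[0,0,0]], rotation=[[0,0,0],[0,0,0],[0,0,0],[0,0,0],[0,0,0],[0,0,0],[0,0,0],[0,0,0],[0,0,0],[0,0,0]], jaw=[0,0,0,0,0,0,0,0,0,0])

```text
time_s: 14.15
tool_pos: [0.5963, 0.0744, 0.2946]
tool_rot: [-179.9, -0.5, -179.9]
force: [-0.4, -0.2, -0.5]
grip_width: 0.0003
grasp_force: 0.0
```

```bash
python3 look.py g
```

```text
top red 55 [324.44 181.67] [ 0.5619 -0.0055] r 0.0942 ang -74.7
top blue 47 [261.36 197.32] [0.5137 0.1776] r 0.0952 ang 104.2
scene red 79 [291.37 225.25] [ 0.5743 -0.0042] r 0.0970 ang -67.4
scene blue 81 [379.86 235.37] [0.5266 0.1771] r 0.0924 ang 96.4
14.25 [0.5984 0.074  0.2992] [0.7063 0.0289 0.0125]
```

Request:
send_rows(xyz=[[0.0006,-0.001,0],[0.0006,-0.001,0],[0.0006,-0.001,0],[0,0,0]], rotation=[[0,0,0],[0,0,0],[0,0,0],[0,0,0]], jaw=[0,0,0,0])

```text
time_s: 14.65
tool_pos: [0.5973, 0.0705, 0.3002]
tool_rot: [179.9, 0.2, 180.0]
force: [0.9, 1.3, 1.6]
grip_width: 0.0003
grasp_force: 0.8
```

```bash
python3 look.py h
```

```text
top red 54 [324.61 182.39] [ 0.5598 -0.0061] r 0.0942 ang -76.0
top blue 52 [261.79 196.88] [0.515  0.1764] r 0.0937 ang 103.6
scene red 80 [291.38 224.68] [ 0.5725 -0.0052] r 0.0972 ang -68.6
scene blue 83 [379.66 235.69] [0.5279 0.1771] r 0.0922 ang 95.7
14.75 [0.5972 0.0706 0.2996] [1.6674 1.3074 0.9146]
```

Request:
send_rows(xyz=[[0.0002,-0.0004,0],[0,0,0],[-0.003,0.005,0],[-0.002,0.003,0],[0,0,-0.03],[0,0,-0.03],[0,0,-0.03],[0.003,-0.0352,0],[0.003,-0.0352,0],[0.003,-0.0352,0],[0.003,-0.0352,0],[0.003,-0.0352,0],[0,0,0],[0,0,0]], rotation=[[0,0,0],[0,0,0],[0,0,0],[0,0,0],[0,0,0],[0,0,0],[0,0,0],[0,0,0],[0,0,0],[0,0,0],[0,0,0],[0,0,0],[0,0,0],[0,0,0]], jaw=[0,0,0,0,0,0,0,0,0,0,0,0,0,0])

```text
time_s: 16.15
tool_pos: [0.5864, -0.0988, 0.3884]
tool_rot: [180.0, -0.1, 179.9]
force: [0.4, 0.8, 0.7]
grip_width: 0.0008
grasp_force: 0.0
```

```bash
python3 look.py i; python3 spk.py
```

```text
top red 58 [324.76 183.03] [ 0.5579 -0.0065] r 0.0942 ang -77.2
top blue 46 [261.46 196.02] [0.5175 0.1774] r 0.0942 ang 101.9
scene red 79 [291.77 224.35] [ 0.571 -0.005] r 0.0965 ang -69.3
scene blue 82 [379.68 236.6 ] [0.5309 0.178 ] r 0.0929 ang 93.8
16.25 [ 0.5869 -0.0964  0.3883] [ 0.207  -0.4516 -0.7254]
365 [0.53683413 0.08616581] cup angle -33.260538018954776 mod 90
365 [0.5373 0.0853] cup angle -33.28816319872207 mod 90
374 [0.53992821 0.0862038 ] cup angle -77.45517033576732 mod 90
374 [0.5373 0.0853] cup angle -77.50568888583629 mod 90
```

Within about 0.5° of the stripe line, which is good. Now the button.

Request:
send_rows(xyz=[[0.006,-0.0045,0],[0,0,0.025],[0,0,0.025],[0,0,0.02],[0,0,0.01],[0,0,0.004],[0,0,0]], rotation=[[0,0,0],[0,0,0],[0,0,0],[0,0,0],[0,0,0],[0,0,0],[0,0,0]], jaw=[0,0,0,0,0,0,0])

```text
time_s: 17.0
tool_pos: [0.5806, -0.1022, 0.305]
tool_rot: [180.0, -0.0, -180.0]
force: [-1.4, 0.1, 0.5]
grip_width: 0.0005
grasp_force: 0.0
```

Request:
send_rows(xyz=[[0,0,0.003],[0,0,0.002],[0,0,0.002],[0,0,0]], rotation=[[0,0,0],[0,0,0],[0,0,0],[0,0,0]], jaw=[0,0,0,0])

```text
time_s: 17.4
tool_pos: [0.5811, -0.1026, 0.2988]
tool_rot: [180.0, 0.1, -180.0]
force: [-0.1, 0.3, 4.3]
grip_width: 0.0008
grasp_force: 2.4
```

Request:
send_rows(xyz=[[0,0,0.002],[0,0,0.001],[0,0,0]], rotation=[[0,0,0],[0,0,0],[0,0,0]], jaw=[0,0,0])

```text
time_s: 17.7
tool_pos: [0.5812, -0.1028, 0.2984]
tool_rot: [179.9, 0.2, -180.0]
force: [-6.1, 1.3, 18.3]
grip_width: 0.0004
grasp_force: 9.4
```

Request:
send_rows(xyz=[[0,0,0.002],[0,0,0.001],[0,0,0]], rotation=[[0,0,0],[0,0,0],[0,0,0]], jaw=[0,0,0])

```text
time_s: 18.0
tool_pos: [0.5812, -0.103, 0.2981]
tool_rot: [179.9, 0.2, 180.0]
force: [-12.7, 1.4, 33.5]
grip_width: 0.0006
grasp_force: 16.7
```

It has bottomed out at 33 N. I'll release in small steps, reading the spring force on the way up to confirm the travel.

Request:
send_rows(xyz=[[0,0,-0.003],[0,0,-0.003],[0,0,-0.001],[0,0,0]], rotation=[[0,0,0],[0,0,0],[0,0,0],[0,0,0]], jaw=[0,0,0,0])

```text
time_s: 18.4
tool_pos: [0.5811, -0.1025, 0.2994]
tool_rot: [-180.0, 0.1, -180.0]
force: [0.4, 0.2, 3.8]
grip_width: -0.0001
grasp_force: 2.2
```

Request:
send_rows(xyz=[[0,0,-0.002],[0,0,0]], rotation=[[0,0,0],[0,0,0]], jaw=[0,0])

```text
time_s: 18.6
tool_pos: [0.5812, -0.1025, 0.3011]
tool_rot: [-180.0, 0.1, -180.0]
force: [3.9, -0.6, 2.6]
grip_width: 0.0004
grasp_force: 1.7
```

Request:
send_rows(xyz=[[0,0,-0.002],[0,0,0]], rotation=[[0,0,0],[0,0,0]], jaw=[0,0])

```text
time_s: 18.8
tool_pos: [0.5807, -0.1025, 0.3028]
tool_rot: [-180.0, 0.0, -180.0]
force: [1.8, -0.3, 1.9]
grip_width: 0.0002
grasp_force: 1.2
```

Request:
send_rows(xyz=[[0,0,-0.01],[0,0,-0.03],[0,0,-0.03],[0,0,-0.03],[-0.01,-0.04,0],[-0.01,-0.04,0],[-0.01,-0.04,0],[-0.01,-0.04,0],[0,0,0],[0,0,0]], rotation=[[0,0,0],[0,0,0],[0,0,0],[0,0,0],[0,0,0],[0,0,0],[0,0,0],[0,0,0],[0,0,0],[0,0,0]], jaw=[0,0,0,0,0,0,0,0,0,0])

```text
time_s: 19.8
tool_pos: [0.6197, -0.2637, 0.4018]
tool_rot: [180.0, -0.2, 179.8]
force: [-0.1, 0.6, -0.2]
grip_width: 0.0008
grasp_force: 0.0
```

```bash
python3 look.py j scene; python3 spk.py|tail -1
```

```text
top red 49 [324.84 183.02] [ 0.5579 -0.0067] r 0.0944 ang -77.2
top blue 51 [261.45 196.22] [0.517  0.1774] r 0.0943 ang 102.3
scene red 64 [291.75 224.83] [ 0.5726 -0.0042] r 0.0963 ang -68.3
scene blue 101 [379.77 235.95] [0.5286 0.1775] r 0.0926 ang 95.2
19.9 [ 0.6206 -0.2611  0.4022] [0.6347 0.7608 0.285 ]
380 [0.5373 0.0853] cup angle -77.32937019690058 mod 90
```

View pics/jscene.png

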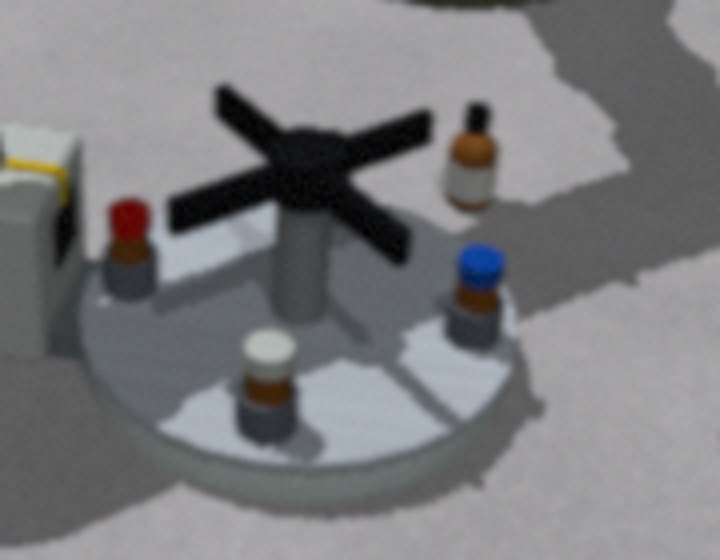

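The spring force fell steadily from 3.8 to 2.6 to 1.9 N over the release, so the button made its full travel and came back up. The picture shows the three vials in view upright in their cups, red at (130,240) beside the reader window; black is out of view. The rotor is still at -77.3° and the arm is clear.

```bash
python3 -c "
from cell import env
print(env.sign_off())"
```

```text
the job is handed in; nothing more can be done
None
```

The job is handed in: the red-capped vial stands about 0.5° from the stripe line in front of the window, the green button was then pressed to its stop and released, and I did not re-image the black-capped vial after the press.

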